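Close the garlic crock with its nested lids, then lift off the cover alone

ROBOT

A 7-joint arm with a two-finger parallel gripper is mounted at the origin on a cart in front of the work surface, level with it; the furniture and walls round the work are solid. World frame = base frame: x ahead of the robot, y to its left, z up, the work surface at z = 0. Lengths are in m, angles in rad, forces in N, time in s.
With the tool pointing down it reaches from about 0.425 to 0.925 m from the base axis. Payload 6.8 kg.
Tool frame: the origin (TCP) lies midway between the tips of the shut fingers; the grasp point (between the pads) lies 19 mm behind it; z points along the fingers, y is the line along which they close (so a half turn about z gives the same grasp; the last joint's range is limited). The gripper opens to 85 mm and grips with 20 to 120 N. Pads are 22 mm wide; open, the fingers measure 114 mm over their backs; the gripper's body (76 mm by 85 mm) begins 54 mm behind the grasp point. The pads swing forward as they close: fully open they stand 13 mm farther back than shut.
Start: joints at [-1.356, 0.477, 0.022, 1.555, -0.011, 1.109, -0.083], TCP at [0.214, 0.64, 0.231] pointing down, gripper open.
Joint ranges: [-2.96, 2.96], [-0.34, 2.1], [-1.41, 1.46], [0.24, 2.44], [-1.37, 4.51], [0.17, 1.92], [-2.96, 2.96]. Speed limits (rad/s): [2.39, 2.39, 3.14, 3.14, 3.14, 3.14, 3.14].

INTERFACE

Orientations are given as a 3x3 rotation matrix whose columns are the frame's x, y, z axes.
In Python, from station import read_state, imaging, job gives the robot as it stands. The module is installed in compiled form; this text tells all that it offers.
- The arm moves only by the tool apply_moves, never from a script. Its argument "increments" is a list of rows, each a list of 3 entries, a list of its own where there are three numbers: the shift along the tool's x, y, z in cm, then the turn, a rotation vector about the tool's x, y, z in rad, then the closure, from 0 (fully open) to 1 (shut). A call has exactly 10 rows; each row is the pose to reach, as a shift and turn from the pose commanded when the call began, along the tool's axes at that moment; what a row does not reach only later rows make up. A row lasts 1/10 s, in which the tool goes at most 50 mm and 8.59 degrees, less where a joint would pass 70% of its speed; a pose out of reach is approached as far as the arm can. A call with a gripper value outside its range is refused whole. The fingers move at their own pace and stop on an object; the grip force is fixed at half the most. Time passes only in rows, so rows that repeat a pose let the fingers close, or fill a call up. It gives the time, the measured TCP pose, the force, the opening and the grip force at its end, in the units of the state.
- read_state(): the state, without advancing time (a new reading comes with each control period).
- imaging.get_image(name): name is "scene" or "top"; returns the picture (384x512x3 uint8, red, green, blue); there is no depth.
- imaging.camera_info(name): a dict with "intrinsics" (3x3 intrinsics, pixels), "world_from_camera" (4x4, takes a point from camera to world coordinates). Camera axes: x right, y down, z forward; pixel columns grow to the right and rows downward; lengths in m; the calibration is good to about 2 mm. A picture is of the moment at which its call begins. camera_info takes no time and is no camera call.
- job.sign_off(): hands the job in; it is judged then, once.
The state is a dict: "t": time; "joint_positions": joint angles; "dq": joint speeds; "joint_efforts": joint torques, N m; "tool_pos": TCP position; "eef_rot": TCP orientation; "ft_force": force on the tool from outside, world axes, zero at the start; "moment": the same for the moment, N m; "finger_gap": opening from 0.0 (shut) to 1.0 (fully open); "grasp_force": force on a finger pad.
Only numpy, scipy, OpenCV 4.12 (cv2) and the standard library are available. Lean on these libraries where they do the work, as an engineer would, in place of code of your own. Each camera call takes 0.05 s, during which the arm holds its last target. There are 200 camera calls.

TASK

The garlic crock's two lids lie nested on the chopping board: a wooden inner lid, whose knob pokes up through the white collar of the blue cover. Carry the pair by the knob and lower it gently onto the crock until both lids are seated, then let go, take the cover by its collar and lift it off alone for washing, leaving the inner lid undisturbed in the crock. Finish holding the cover level and still in the gripper, well clear above the knob, and leave the crock standing where it is and the things around it alone.

Things in the scene. Friction and masses are not known exactly. Their poses are not given: they have to be found in the camera images.
- crock: Round terracotta crock with one white band, open at the top, loose on the worktop, 0.8 kg. 90 mm outside, 82 mm bore, 95 mm high. Origin: centre of its underside; z up. A garlic bulb lies inside.
- inner_lid: Inner lid, 0.15 kg, round about z; origin: centre of the plug's foot. Upward (z mm): cork plug 78 dia, 0-20, foot chamfered to 68; wooden flange 90 dia, 20-24; stem 24 dia, 24-29, tapering to 18 at 40; knob 22 dia, 47-68. Starts on the board under the cover; only the knob stands proud of the collar (ends at z 46). Lifting the knob lifts both. Seated: flange on rim, origin 75 above the crock's.
- cover: Outer lid, 0.2 kg, round about z; origin: centre of the skirt's lower edge. Upward (z mm): blue skirt 104 dia outside, 98 inside, 0-16; blue plate 16-20; white collar to grip, 36 dia, 20-38, bore 27 dia right through, stem loose in it. Nested, the plate rests on the flange: origin 8 above the inner lid's, knob top at z 60. Seated: origin 83 above the crock's, skirt round its rim.
- garlic: Garlic bulb, 60 mm, lying loose inside the crock; it stays there, below the plug.
- board: Wooden chopping board, 280 x 190 mm, 17 mm thick, fixed; origin at the centre of its underside, long side along its y, its handle at the -y end.
- mug: Bystander: cream mug with a green band, 84 x 120 mm, 91 mm high, origin at the centre of its underside.
- tea_box: Bystander: small upright carton, 43 x 64 mm, 86 mm high, origin at the centre of its underside.
- teaspoon: Bystander: steel teaspoon, 130 mm long along its x, 11 mm high, lying on the worktop near the front edge.
There are look-alikes about, which are no part of the job. Of the things shaped like the cover, the blue one is meant.

How it is judged:
On the way, in this order (a step that is already met when the one before it is completed fails the run):
1. inner lid seated in the crock with the cover seated over it (z of inner_lid in the frame of crock between 0.07 and 0.079 m and horizontal distance between inner_lid and crock below 0.005 m and angle between inner_lid's own z axis and vertical below 0.06 rad and z of cover in the frame of crock between 0.077 and 0.088 m), for 0.2 s.
2. cover lifted off alone by the fingers, inner lid still seated (z of inner_lid in the frame of crock between 0.07 and 0.079 m and horizontal distance between inner_lid and crock below 0.005 m and angle between inner_lid's own z axis and vertical below 0.06 rad and z of cover in the frame of inner_lid above 0.075 m and contact force between the fingers and cover above 1 N), for 0.2 s.
At the end, for the whole second after the job is handed in: Fingers hold the cover level (0.2 rad), still, its lower edge over 155 mm above the worktop, clear of crock and inner lid; inner lid untouched, level and within 5 mm of seated; crock upright within 40 mm of its start, garlic inside; mug, carton, teaspoon within 20 mm of their starts (z of inner_lid in the frame of crock between 0.07 and 0.079 m and horizontal distance between inner_lid and crock below 0.005 m and angle between inner_lid's own z axis and vertical below 0.06 rad and height (world z) of cover above 0.155 m and contact force between the fingers and cover above 1 N and angle between cover's own z axis and vertical below 0.2 rad and linear speed of cover below 0.03 m/s and contact force between each of cover, the fingers and inner_lid below 0.05 N and contact force between each of cover, the fingers and crock below 0.05 N and linear speed of inner_lid below 0.02 m/s and angle between crock's own z axis and vertical below 0.05 rad and distance of crock from where it was at the start of the episode below 0.04 m and horizontal distance between garlic and crock below 0.035 m and z of garlic in the frame of crock below 0.06 m and distance of each of mug, tea_box, teaspoon from where it was at the start of the episode below 0.02 m); the arm keeps its last pose, push and grip.
It fails at once if the cover is taken off the inner lid anywhere but on the crock, or the inner lid is pulled along or unseated as the cover comes off (distance between cover and inner_lid above 0.018 m and not (z of inner_lid in the frame of crock between 0.068 and 0.081 m and horizontal distance between inner_lid and crock below 0.007 m and angle between inner_lid's own z axis and vertical below 0.12 rad)).
It fails at once if the lids are dropped or slammed onto the crock (horizontal distance between inner_lid and crock below 0.02 m and z of inner_lid in the frame of crock between 0.06 and 0.105 m and linear speed of inner_lid above 0.35 m/s).
It fails at once if the crock is shoved away or tipped (distance of crock from where it was at the start of the episode above 0.05 m or angle between crock's own z axis and vertical above 0.25 rad).
It fails at once if a bystander is knocked or moved (distance of any of mug, tea_box, teaspoon from where it was at the start of the episode above 0.03 m).
It also fails if it takes over 56 s, if anything falls off the work surface, if the arm or the gripper's body presses on something with over 40 N, if the wrist force passes 120 N, or if a joint passes its speed limit or range.

## Working session

There is one attempt and no reset: what is moved stays moved. The work goes in short steps, Python scripts to look and compute and a tool call to move; the robot and the scene stay as the last step left them, time stands still between calls to the robot, and variables do not carry over. Pictures are saved under pics/ and viewed, at most 10 in all, crops included, and the job is handed in when it is done.

Besides the shell and the picture viewer there is one more tool, called after ">>>" as name([rows], argument=value, ...), one row to a line, values as JSON. apply_moves: Moves the arm, as the interface text tells. Its arguments: {"type":"object","properties":{"increments":{"type":"array"}},"required":["increments"]}

```bash
mkdir -p pics; python3 - <<'E'
from station import read_state, imaging
import cv2,numpy as np
s=read_state();print(s)
for n in("scene","top"):
    cv2.imwrite(f"pics/{n}0.png",imaging.get_image(n)[:,:,::-1]);c=imaging.camera_info(n);print(n,np.round(c["intrinsics"],1).tolist(),np.round(c["world_from_camera"],3).tolist())
E
```

```text
{'t': 0.0, 'joint_positions': array([-1.35610404,  0.47780794,  0.02235064,  1.55644239, -0.01151349,
        1.10934318, -0.08311094]), 'dq': array([ 1.89720659e-04, -9.07957637e-04, -1.86322010e-03, -4.13453980e-04,
       -1.86876064e-03,  4.33637363e-05, -5.65412097e-04]), 'joint_efforts': array([-8.56173319e-04, -5.96458268e+01,  1.60718735e+00, -2.81193370e+01,
        1.22806284e-02,  9.19874583e-03, -8.34082414e-06]), 'tool_pos': array([0.21394721, 0.63956113, 0.23032453]), 'eef_rot': array([[-9.48351818e-01,  3.17220132e-01, -4.66561687e-04],
       [ 3.17220447e-01,  9.48350093e-01, -1.81355896e-03],
       [-1.32833595e-04, -1.86789485e-03, -9.99998247e-01]]), 'ft_force': array([ 0.20254213, -0.2940515 , -0.56320284]), 'moment': array([ 0.02656078,  0.00547274, -0.04446601]), 'grasp_force': 0.0, 'finger_gap': 1.002286207298917}
scene [[458.4, 0.0, 259.0], [0.0, 458.4, 193.0], [0.0, 0.0, 1.0]] [[0.506, -0.676, 0.535, -0.202], [-0.862, -0.387, 0.326, -0.163], [-0.014, -0.627, -0.779, 1.097], [0.0, 0.0, 0.0, 1.0]]
top [[406.6, 0.0, 254.0], [0.0, 406.6, 188.4], [0.0, 0.0, 1.0]] [[0.028, -0.997, 0.069, 0.456], [-1.0, -0.028, 0.0, 0.293], [0.001, -0.069, -0.998, 1.4], [0.0, 0.0, 0.0, 1.0]]
```

View pics/scene0.png

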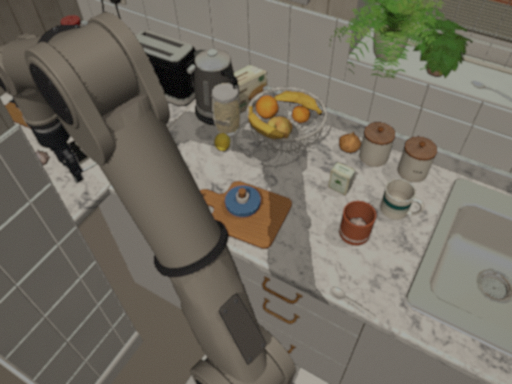

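View pics/top0.png

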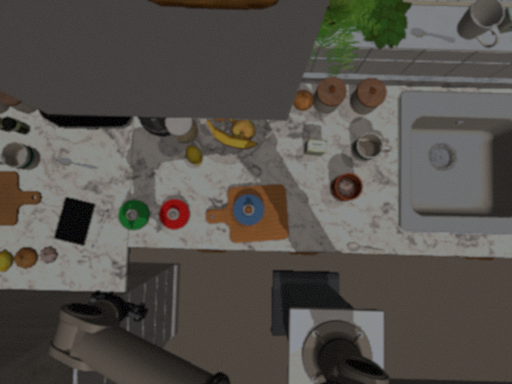

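The scene view shows the blue cover with its knob on the board at about (243,200), and the open terracotta crock at (357,222) with the tea box and mug behind it. The top view shows the cover at (248,209), the crock at (347,187), the tea box at (316,146) and the mug at (368,147). The red and green covers to the left are the look-alikes.

```bash
cat > h.py <<'E'
from station import read_state, imaging
import cv2,numpy as np
def ray(n,p,z):
    c=imaging.camera_info(n);K=np.array(c["intrinsics"]);T=np.array(c["world_from_camera"])
    d=T[:3,:3]@np.linalg.inv(K)@[p[0],p[1],1];o=T[:3,3]
    return (o+d*(z-o[2])/d[2])[:2]
def proj(n,P):
    c=imaging.camera_info(n);T=np.linalg.inv(c["world_from_camera"]);q=c["intrinsics"]@(T[:3,:3]@P+T[:3,3]);return q[:2]/q[2]
def mask(im,kind):
    H,S,V=cv2.split(cv2.cvtColor(im,cv2.COLOR_RGB2HSV))
    if kind=="blue": m=(H>95)&(H<125)&(S>90)
    if kind=="terra": m=((H<7)|(H>172))&(S>130)
    return m.astype(np.uint8)
def blob(im,kind,near,r=45):
    m=mask(im,kind);w=np.zeros_like(m);cv2.circle(w,tuple(int(v) for v in near),r,1,-1)
    cs,_=cv2.findContours(m*w,cv2.RETR_EXTERNAL,cv2.CHAIN_APPROX_NONE)
    return cv2.convexHull(max(cs,key=cv2.contourArea))
E
python3 - <<'E'
from h import *
ims={n:imaging.get_image(n) for n in("scene","top")}
for n,kind,near,zs in(("top","blue",(248,209),(.045,.025)),("scene","blue",(243,200),(.045,.025)),("top","terra",(347,187),(.095,.0)),("scene","terra",(357,222),(.095,))):
    h=blob(ims[n],kind,near,30);(c,ax,a)=cv2.fitEllipse(h)
    print(n,kind,c,ax,[ray(n,c,z).round(4) for z in zs])
    for z in zs:  # circle fit of hull on plane z
        P=np.array([ray(n,p[0],z) for p in h]);A=np.c_[2*P,np.ones(len(P))];s=np.linalg.lstsq(A,(P**2).sum(1),rcond=None)[0];print('  circ',z,s[:2].round(4),np.sqrt(s[2]+s[:2]@s[:2]).round(4))
crop=lambda im,x,y,r:cv2.resize(im[y-r:y+r,x-r:x+r],(400,300) if 0 else (380,380),interpolation=cv2.INTER_CUBIC)
cv2.imwrite("pics/crop.png",np.hstack([crop(ims["top"],347,187,28),crop(ims["top"],248,209,28)])[:,:,::-1])
E
```

```text
top blue (248.0772247314453, 209.18881225585938) (28.891511917114258, 29.42766571044922) [array([0.4803, 0.3116]), array([0.4807, 0.3119])]
  circ 0.045 [0.4804 0.3116] 0.0485
  circ 0.025 [0.4807 0.3118] 0.0492
scene blue (242.51205444335938, 200.752685546875) (28.97553825378418, 33.42586135864258) [array([0.4723, 0.3047]), array([0.4851, 0.3136])]
  circ 0.045 [0.4735 0.305 ] 0.0512
  circ 0.025 [0.4864 0.3139] 0.0521
top terra (356.1443176269531, 184.1070098876953) (6.539824485778809, 8.557132720947266) [array([ 0.5699, -0.0348]), array([ 0.5782, -0.0586])]
  circ 0.095 [ 0.5701 -0.0348] 0.0121
  circ 0.0 [ 0.5784 -0.0586] 0.013Traceback (most recent call last):
  File "<stdin>", line 4, in <module>
  File "h.py", line 17, in blob
    return cv2.convexHull(max(cs,key=cv2.contourArea))
                          ~~~^^^^^^^^^^^^^^^^^^^^^^^^
ValueError: max() iterable argument is empty
```

```bash
sed -i 's/H<7)|(H>172))&(S>130)/H<12)|(H>172))\&(S>120)\&(V>25)/' h.py; python3 - <<'E'
from h import *
ims={n:imaging.get_image(n) for n in("scene","top")}
hs=cv2.cvtColor(ims["top"],cv2.COLOR_RGB2HSV);print(hs[187,330:364].tolist())
for n,kind,near,zs in(("top","terra",(347,187),(.095,)),("scene","terra",(357,222),(.095,))):
    h=blob(ims[n],kind,near,30);(c,ax,a)=cv2.fitEllipse(h)
    print(n,kind,c,ax,h.min(0),h.max(0))
    for z in zs:
        P=np.array([ray(n,p[0],z) for p in h]);A=np.c_[2*P,np.ones(len(P))];s=np.linalg.lstsq(A,(P**2).sum(1),rcond=None)[0];print('  circ',z,s[:2].round(4),np.sqrt(s[2]+s[:2]@s[:2]).round(4))
crop=lambda im,x,y,r:cv2.resize(im[y-r:y+r,x-r:x+r],(380,380),interpolation=cv2.INTER_CUBIC)
cv2.imwrite("pics/crop.png",np.hstack([crop(ims["top"],347,187,28),crop(ims["scene"],357,222,28)])[:,:,::-1])
E
```

```text
[[13, 46, 66], [5, 81, 41], [5, 208, 27], [8, 255, 29], [8, 187, 56], [8, 177, 82], [8, 167, 87], [9, 124, 68], [12, 62, 62], [14, 49, 67], [11, 51, 85], [10, 53, 105], [11, 50, 107], [10, 54, 117], [10, 57, 117], [11, 55, 116], [12, 57, 117], [12, 64, 119], [8, 57, 117], [10, 64, 112], [10, 60, 106], [8, 63, 93], [8, 68, 75], [9, 119, 58], [8, 150, 56], [9, 193, 45], [8, 180, 34], [8, 255, 30], [7, 181, 31], [13, 218, 34], [12, 255, 39], [9, 131, 74], [9, 67, 107], [9, 32, 129]]
top terra (346.5087585449219, 186.6315460205078) (26.26728630065918, 29.92856788635254) [[332 173]] [[361 199]]
  circ 0.095 [ 0.5609 -0.0037] 0.0455
scene terra (357.76153564453125, 220.17092895507812) (34.51298141479492, 39.412811279296875) [[341 201]] [[375 239]]
  circ 0.095 [ 0.5395 -0.0196] 0.0579
```

View pics/crop.png

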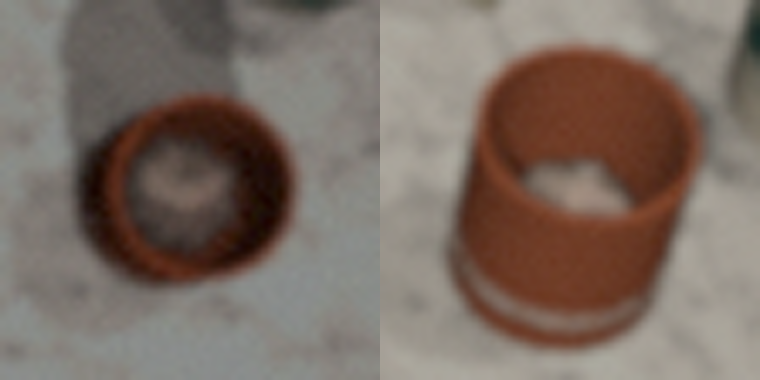

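The left crop (top view) shows the crock rim centred at about (348.1,185.9) with a 28 px diameter. The right crop (scene view) shows it centred at about (359.4,213.2). The garlic is inside.

```bash
cat >> h.py <<'E'
def delta(P):
    s=read_state();return (s["eef_rot"].T@(np.array(P)-s["tool_pos"])*100).round(2)
E
python3 - <<'E'
from h import *
print("crock",ray("top",(348.1,185.9),.095),ray("scene",(359.4,213.2),.095))
im=imaging.get_image("top");h=blob(im,"blue",(248,209),30);m=np.zeros(im.shape[:2],np.uint8);cv2.fillPoly(m,[h],1)
hole=cv2.erode(m,np.ones((7,7)))&(1-mask(im,"blue"));ys,xs=np.nonzero(hole);print("collar top",len(xs),xs.mean(),ys.mean(),ray("top",(xs.mean(),ys.mean()),.065))
im=imaging.get_image("scene");h=blob(im,"blue",(243,200),30);m[:]=0;cv2.fillPoly(m,[h],1)
for p,n in(((0.4805,.3117),0),):
    for z in(.063,.085):print("expect knob px",z,proj("top",np.array([*p,z])).round(1),proj("scene",np.array([*p,z])).round(1))
print("delta",delta((.4805,.3117,.23)),"crockd",delta((.565,-.008,.23)))
cr=lambda im,x,y,r:cv2.resize(im[y-r:y+r,x-r:x+r],(390,390),interpolation=cv2.INTER_CUBIC)
cv2.imwrite("pics/cov.png",np.hstack([cr(imaging.get_image("top"),248,209,20),cr(im,243,200,20)])[:,:,::-1])
E
```

```text
crock [ 0.56339955 -0.00893782] [ 0.56096017 -0.01381428]
collar top 131 248.0 209.2290076335878 [0.47981748 0.31158288]
expect knob px 0.063 [248. 209.] [241.7 194. ]
expect knob px 0.085 [247.9 208.9] [241.4 189.2]
delta [-35.68 -22.69   0.12] crockd [-53.84 -50.33   0.13]
```

View pics/cov.png

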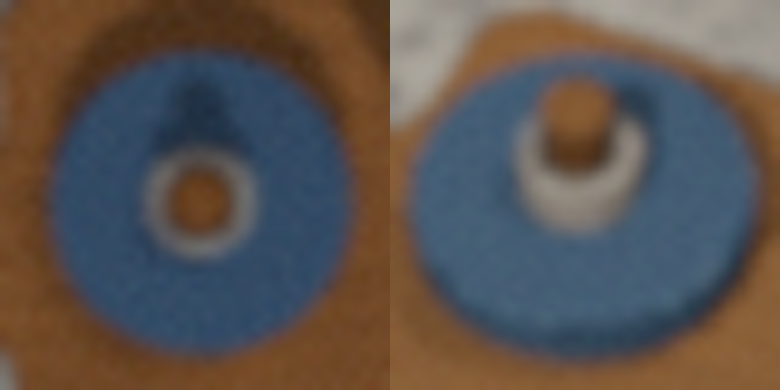

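Left crop: the knob is at about (248.2,209.0) in the top view. Right crop: the knob top is at about (241.7,189.2) in the scene view. Both agree with a knob at (0.480, 0.312).

>>> apply_moves([
  [[-3.57,-2.27,0],[0,0,0],0],
  [[-7.14,-4.54,0],[0,0,0],0],
  [[-10.7,-6.81,0],[0,0,0],0],
  [[-14.3,-9.08,0],[0,0,0],0.2],
  [[-17.8,-11.35,0],[0,0,0],0.3],
  [[-21.4,-13.6,0],[0,0,0],0.4],
  [[-25,-15.9,0],[0,0,0],0.4],
  [[-28.5,-18.2,0],[0,0,0],0.4],
  [[-32.1,-20.4,2],[0,0,0],0.4],
  [[-35.6,-22.7,5],[0,0,0],0.4],
])

```text
t: 1.45
tool_pos: [0.4813, 0.3124, 0.1837]
eef_rot: [[-0.948, 0.317, 0.004], [0.317, 0.948, 0.003], [-0.003, 0.004, -1.0]]
ft_force: [1.1, 0.6, -0.4]
finger_gap: 0.599
grasp_force: 0.0
```

>>> apply_moves([
  [[0,0,2],[0,0,0],0.4],
  [[0,0,4],[0,0,0],0.4],
  [[0,0,4],[0,0,0],0.4],
  [[0,0,4],[0,0,0],0.4],
  [[0,0,4],[0,0,0],0.4],
  [[0,0,4],[0,0,0],0.4],
  [[0,0,4],[0,0,0],0.4],
  [[0,0,4],[0,0,0],0.4],
  [[0,0,4],[0,0,0],0.4],
  [[0,0,4],[0,0,0],0.4],
])

```text
t: 2.45
tool_pos: [0.4789, 0.3129, 0.1423]
eef_rot: [[-0.948, 0.317, 0.0], [0.317, 0.948, 0.0], [-0.0, 0.0, -1.0]]
ft_force: [0.4, 0.9, 0.4]
finger_gap: 0.598
grasp_force: 0.0
```

```bash
python3 - <<'E'
from h import *
s=read_state();print(s["t"],s["tool_pos"],s["finger_gap"],s["ft_force"],s["joint_positions"].round(2));print(s["eef_rot"].round(3),delta((.480,.3115,.14)))
a=imaging.get_image("top");b=imaging.get_image("scene")
cr=lambda im,x,y,r:cv2.resize(im[y-r:y+r,x-r:x+r],(390,390),interpolation=cv2.INTER_CUBIC)
cv2.imwrite("pics/hov.png",np.hstack([cr(a,248,209,45),cr(b,243,190,45)])[:,:,::-1])
E
```

```text
2.45 [0.47894302 0.31293717 0.14225487] 0.5981023863148753 [0.42268662 0.93224382 0.43780923] [-0.8   0.41  0.14  1.9  -0.08  0.84  0.63]
[[-0.948  0.317  0.   ]
 [ 0.317  0.948  0.   ]
 [-0.     0.    -1.   ]] [-0.15 -0.1   0.23]
```

View pics/hov.png

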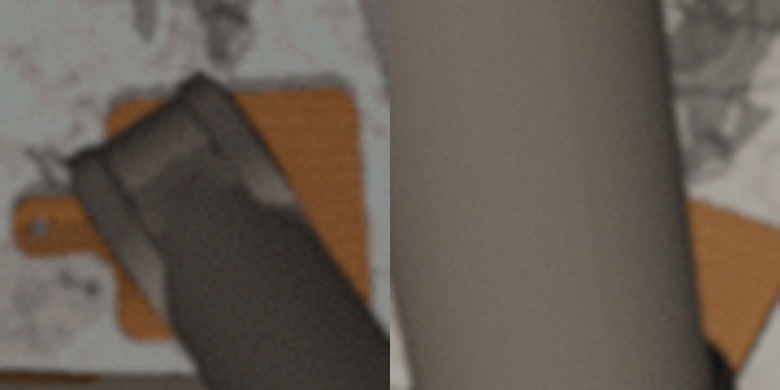

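>>> apply_moves([
  [[-0.1,-0.1,1],[0,0,0],0.4],
  [[-0.1,-0.1,2.5],[0,0,0],0.4],
  [[-0.1,-0.1,4],[0,0,0],0.4],
  [[-0.1,-0.1,5.5],[0,0,0],0.4],
  [[-0.1,-0.1,6.5],[0,0,0],0.4],
  [[-0.1,-0.1,7.2],[0,0,0],0.4],
  [[-0.1,-0.1,7.2],[0,0,0],0.4],
  [[-0.1,-0.1,7.2],[0,0,0],0.4],
  [[-0.1,-0.1,7.2],[0,0,0],0.4],
  [[-0.1,-0.1,7.2],[0,0,0],0.4],
])

```text
t: 3.55
tool_pos: [0.48, 0.3119, 0.0708]
eef_rot: [[-0.948, 0.317, 0.001], [0.317, 0.948, 0.001], [-0.001, 0.001, -1.0]]
ft_force: [-1.0, 1.0, 0.4]
finger_gap: 0.602
grasp_force: 0.0
```

>>> apply_moves([
  [[0,0,0.4],[0,0,0],0.4],
  [[0,0,0.45],[0,0,0],0.4],
  [[0,0,0.45],[0,0,0],0.4],
  [[0,0,0.45],[0,0,0],1],
  [[0,0,0.45],[0,0,0],1],
  [[0,0,0.45],[0,0,0],1],
  [[0,0,0.45],[0,0,0],1],
  [[0,0,0.45],[0,0,0],1],
  [[0,0,0.45],[0,0,0],1],
  [[0,0,0.45],[0,0,0],1],
])

```text
t: 4.55
tool_pos: [0.4795, 0.3113, 0.0657]
eef_rot: [[-0.948, 0.317, -0.0], [0.317, 0.948, -0.0], [0.0, -0.0, -1.0]]
ft_force: [-1.7, -2.8, 3.2]
finger_gap: 0.228
grasp_force: 58.7
```

>>> apply_moves([
  [[0,0,-0.3],[0,0,0],1],
  [[0,0,-0.8],[0,0,0],1],
  [[0,0,-1.8],[0,0,0],1],
  [[0,0,-3.3],[0,0,0],1],
  [[0,0,-5.3],[0,0,0],1],
  [[0,0,-7.5],[0,0,0],1],
  [[0,0,-9.7],[0,0,0],1],
  [[0,0,-11.9],[0,0,0],1],
  [[0,0,-13.2],[0,0,0],1],
  [[0,0,-14],[0,0,0],1],
])

```text
t: 5.55
tool_pos: [0.48, 0.312, 0.2076]
eef_rot: [[-0.948, 0.317, 0.002], [0.317, 0.948, 0.002], [-0.001, 0.002, -1.0]]
ft_force: [-0.1, 0.8, -3.3]
finger_gap: 0.231
grasp_force: 58.9
```

```bash
python3 - <<'E'
from h import *
s=read_state();print(s["tool_pos"],s["finger_gap"],s["ft_force"],delta((.563,-.009,.205)))
cv2.imwrite("pics/lift.png",imaging.get_image("top")[120:290,170:420][:,:,::-1].repeat(3,0).repeat(3,1))
E
```

```text
[0.48003012 0.31201653 0.20761217] 0.23119200394116593 [-0.06751477  0.82335898 -3.30661187] [-18.05 -27.81   0.22]
```

View pics/lift.png

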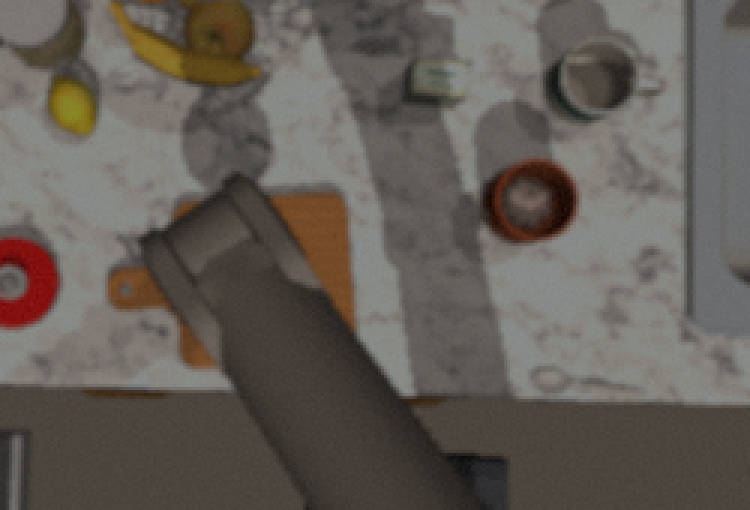

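The lids are lifted (3.3 N of load) and hang from the knob. The crock rim is clearly visible at about (537,199) in the crop, and the tea box at (437,80) and mug at (597,78) stand behind it. Next I fit the rim's far silhouette in both views.

```bash
python3 - <<'E'
from h import *
from scipy.optimize import least_squares
est=[]
for n,(x,y) in(("top",(347,187)),("scene",(357,222))):
    im=cv2.imread(f"pics/{n}0.png")[:,:,::-1];r=30;k=6
    c=cv2.resize(np.ascontiguousarray(im[y-r:y+r,x-r:x+r]),None,fx=k,fy=k,interpolation=cv2.INTER_CUBIC)
    H,S,V=cv2.split(cv2.cvtColor(cv2.GaussianBlur(c,(7,7),0),cv2.COLOR_RGB2HSV))
    m=((S>115)&((H<14)|(H>172))).astype(np.uint8)
    cs,_=cv2.findContours(m,cv2.RETR_EXTERNAL,cv2.CHAIN_APPROX_NONE)
    h=cv2.convexHull(max(cs,key=cv2.contourArea))[:,0]
    px=(h+.5)/k-.5+[x-r,y-r]
    P=np.array([ray(n,p,.095) for p in px]);o=np.array(imaging.camera_info(n)["world_from_camera"])[:2,3]
    c0=np.array([.563,-.01]);u=c0-o;u/=np.linalg.norm(u)
    for ang in(.2,.5):
        q=(P-c0);sel=q@u/np.linalg.norm(q,axis=1)>ang
        f=least_squares(lambda v:np.hypot(*(P[sel]-v[:2]).T)-v[2],[*c0,.045]);g=least_squares(lambda v:np.hypot(*(P[sel]-v).T)-.045,c0)
        print(n,sel.sum(),f.x.round(4),g.x.round(4),np.abs(g.fun).max().round(4))
E
```

```text
top 23 [ 0.5632 -0.0087  0.0429] [ 0.5623 -0.0062] 0.0016
top 18 [ 0.563  -0.0084  0.0432] [ 0.5621 -0.0065] 0.0009
scene 21 [ 0.5597 -0.0149  0.0437] [ 0.5582 -0.0152] 0.0012
scene 16 [ 0.559  -0.0152  0.0444] [ 0.5584 -0.0154] 0.0006
```

```bash
python3 - <<'E'
from h import *
from scipy.optimize import least_squares
for n,(x,y) in(("top",(347,187)),("scene",(357,222))):
    im=cv2.imread(f"pics/{n}0.png")[:,:,::-1];r=30;k=6
    c=cv2.resize(np.ascontiguousarray(im[y-r:y+r,x-r:x+r]),None,fx=k,fy=k,interpolation=cv2.INTER_CUBIC)
    H,S,V=cv2.split(cv2.cvtColor(cv2.GaussianBlur(c,(7,7),0),cv2.COLOR_RGB2HSV))
    for th in(90,115,140):
        m=((S>th)&((H<14)|(H>172))).astype(np.uint8)
        cs,_=cv2.findContours(m,cv2.RETR_EXTERNAL,cv2.CHAIN_APPROX_NONE)
        px=(max(cs,key=cv2.contourArea)[:,0]+.5)/k-.5+[x-r,y-r]
        o=np.array(imaging.camera_info(n)["world_from_camera"])[:2,3];c0=np.array([.562,-.0105]);u=c0-o;u/=np.linalg.norm(u)
        out=[]
        for z,sg in((.095,1),(0,-1)):
            P=np.array([ray(n,p,z) for p in px]);q=P-c0;sel=sg*(q@u)/np.linalg.norm(q,axis=1)>.3
            f=least_squares(lambda v:np.hypot(*(P[sel]-v[:2]).T)-v[2],[*c0,.045],loss="soft_l1",f_scale=.001);out.append(f.x.round(4))
        print(n,th,*out)
s=cv2.imread("pics/scene0.png")
E
```

```text
top 90 [ 0.563  -0.0086  0.0442] [ 0.564  -0.0151  0.0431]
top 115 [ 0.5632 -0.0085  0.0427] [ 0.5643 -0.0149  0.0419]Traceback (most recent call last):
  File "<stdin>", line 14, in <module>
  File "h.py", line 4, in ray
    c=imaging.camera_info(n);K=np.array(c["intrinsics"]);T=np.array(c["world_from_camera"])
ValueError: time passes only in moves, steps and waits
```

>>> apply_moves([
  [[-1,-1.5,0],[0,0,0],1],
  [[-3,-4.6,0],[0,0,0],1],
  [[-5.4,-8.4,0],[0,0,0],1],
  [[-7.8,-12.1,0],[0,0,0],1],
  [[-10.2,-15.8,0],[0,0,0],1],
  [[-12.6,-19.5,0],[0,0,0],1],
  [[-15,-23.3,0],[0,0,0],1],
  [[-17,-26.4,0],[0,0,0],1],
  [[-18.06,-28,0],[0,0,0],1],
  [[-18.06,-28,0],[0,0,0],1],
])

```text
t: 6.6
tool_pos: [0.5619, -0.0157, 0.205]
eef_rot: [[-0.946, 0.323, -0.001], [0.323, 0.946, -0.002], [0.0, -0.002, -1.0]]
ft_force: [-0.8, 0.2, -3.4]
finger_gap: 0.23
grasp_force: 59.1
```

>>> apply_moves([
  [[0,0,1],[0,0,0],1],
  [[0,0,2],[0,0,0],1],
  [[0,0,3],[0,0,0],1],
  [[0,0,3.5],[0,0,0],1],
  [[0,0,3.5],[0,0,0],1],
  [[0,0,3.5],[0,0,0],1],
  [[0,0,3.5],[0,0,0],1],
  [[0,0,3.5],[0,0,0],1],
  [[0,0,3.5],[0,0,0],1],
  [[0,0,3.5],[0,0,0],1],
])

```text
t: 7.6
tool_pos: [0.5621, -0.0112, 0.1709]
eef_rot: [[-0.948, 0.317, 0.0], [0.317, 0.948, 0.0], [-0.0, 0.0, -1.0]]
ft_force: [-0.0, 1.3, -3.5]
finger_gap: 0.232
grasp_force: 59.1
```

```bash
python3 - <<'E'
from h import *
s=read_state();print(s["t"],s["tool_pos"],s["finger_gap"],s["ft_force"],s["moment"].round(2))
a=imaging.get_image("top");b=imaging.get_image("scene")
cr=lambda im,x,y,r:cv2.resize(im[y-r:y+r,x-r:x+r],(390,390),interpolation=cv2.INTER_CUBIC)
cv2.imwrite("pics/above.png",np.hstack([cr(a,348,187,30),cr(b,357,210,45)])[:,:,::-1])
E
```

```text
7.6 [ 0.56214701 -0.01120232  0.17090711] 0.23249373699863388 [-0.00584128  1.28382612 -3.51707687] [-0.02 -0.02 -0.01]
```

View pics/above.png

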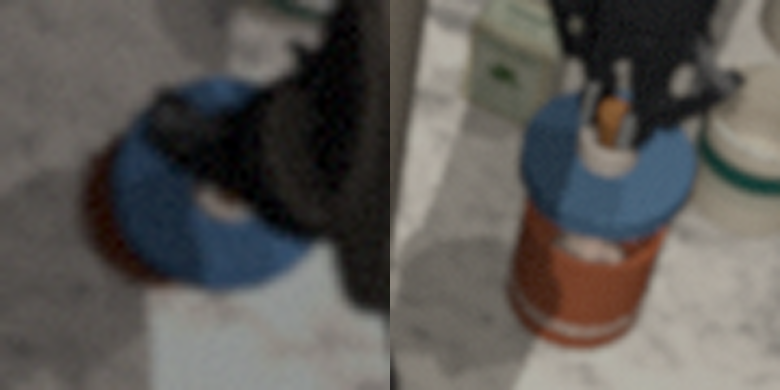

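The left crop shows the cover hovering over the crock with its centre at about (351.2,184.5) in full top-view pixels. The right crop shows it centred over the crock, with its outline centre at about x = 362.3 in the scene view and the garlic showing through the gap at the front.

```bash
python3 - <<'E'
from h import *
P=np.array([.5621,-.0112,.150])
print("pred top",proj("top",P),"scene",proj("scene",P))
a=imaging.get_image("top");b=imaging.get_image("scene")
# blue outline points on plane of plate, known radius 52 mm
from scipy.optimize import least_squares
for n,im,near in(("top",a,(351,186)),("scene",b,(362,200))):
    h=blob(im,"blue",near,30)[:,0]
    print(n,h.min(0),h.max(0))
    h=h[::2]
    Q=np.array([ray(n,p,.146) for p in h]);o=np.array(imaging.camera_info(n)["world_from_camera"])[:2,3];u=P[:2]-o;u/=np.linalg.norm(u);q=Q-P[:2]
    r=np.hypot(*q.T);print(np.c_[q*1000,r*1000].round(0).tolist())
E
```

```text
pred top [352.9677602  184.99834645] scene [361.94586095 199.99605938]
top [335 175] [365 200]
[[-14.0, -29.0, 32.0], [-30.0, -35.0, 46.0], [-43.0, -17.0, 46.0], [-46.0, 11.0, 48.0], [-29.0, 45.0, 53.0], [-4.0, 55.0, 55.0], [14.0, 52.0, 54.0], [30.0, 40.0, 50.0]]
scene [343 187] [381 219]
[[40.0, -30.0, 50.0], [15.0, -47.0, 50.0], [-5.0, -50.0, 50.0], [-35.0, -43.0, 55.0], [-50.0, -30.0, 58.0], [-57.0, -11.0, 58.0], [-57.0, 8.0, 58.0], [-37.0, 37.0, 52.0], [-5.0, 48.0, 48.0], [25.0, 44.0, 51.0]]
```

>>> apply_moves([
  [[0.1,-0.33,0],[0,0,0],1],
  [[0.1,-0.33,0.5],[0,0,0],1],
  [[0.1,-0.33,1.2],[0,0,0],1],
  [[0.1,-0.33,2],[0,0,0],1],
  [[0.1,-0.33,2.3],[0,0,0],1],
  [[0.1,-0.33,2.6],[0,0,0],1],
  [[0.1,-0.33,2.8],[0,0,0],1],
  [[0.1,-0.33,3],[0,0,0],1],
  [[0.1,-0.33,3.2],[0,0,0],1],
  [[0.1,-0.33,3.3],[0,0,0],1],
])

```text
t: 8.8
tool_pos: [0.56, -0.0139, 0.1376]
eef_rot: [[-0.948, 0.317, 0.0], [0.317, 0.948, 0.0], [-0.0, 0.0, -1.0]]
ft_force: [-0.1, 0.2, -4.0]
finger_gap: 0.228
grasp_force: 59.1
```

>>> apply_moves([
  [[0,0,0.2],[0,0,0],1],
  [[0,0,0.4],[0,0,0],1],
  [[0,0,0.6],[0,0,0],1],
  [[0,0,0.75],[0,0,0],1],
  [[0,0,0.9],[0,0,0],1],
  [[0,0,1.0],[0,0,0],1],
  [[0,0,1.1],[0,0,0],1],
  [[0,0,1.2],[0,0,0],1],
  [[0,0,1.25],[0,0,0],1],
  [[0,0,1.25],[0,0,0],1],
])

```text
t: 9.8
tool_pos: [0.5601, -0.014, 0.1252]
eef_rot: [[-0.948, 0.317, 0.0], [0.317, 0.948, 0.0], [-0.0, 0.0, -1.0]]
ft_force: [1.0, 1.1, -3.7]
finger_gap: 0.229
grasp_force: 59.1
```

>>> apply_moves([
  [[0,0,0.05],[0,0,0],1],
  [[0,0,0.1],[0,0,0],1],
  [[0,0,0.15],[0,0,0],1],
  [[0,0,0.2],[0,0,0],1],
  [[0,0,0.2],[0,0,0],1],
  [[0,0,0.2],[0,0,0],1],
  [[0,0,0.2],[0,0,0],1],
  [[0,0,0.2],[0,0,0],1],
  [[0,0,0.2],[0,0,0],1],
  [[0,0,0.2],[0,0,0],1],
])

```text
t: 10.8
tool_pos: [0.5602, -0.0142, 0.1235]
eef_rot: [[-0.948, 0.317, 0.0], [0.317, 0.948, -0.0], [-0.0, 0.0, -1.0]]
ft_force: [-0.6, -1.0, 5.1]
finger_gap: 0.229
grasp_force: 60.0
```

>>> apply_moves([
  [[0,0,0],[0,0,0],0.35],
  [[0,0,0],[0,0,0],0.35],
  [[0,0,0],[0,0,0],0.35],
  [[0,0,0],[0,0,0],0.35],
  [[0,0,0],[0,0,0],0.35],
  [[0,0,0],[0,0,0],0.35],
  [[0,0,0],[0,0,0],0.35],
  [[0,0,0],[0,0,0],0.35],
  [[0,0,0],[0,0,0],0.35],
  [[0,0,0],[0,0,0],0.35],
])

```text
t: 11.8
tool_pos: [0.56, -0.014, 0.1232]
eef_rot: [[-0.948, 0.317, 0.0], [0.317, 0.948, 0.0], [-0.0, 0.0, -1.0]]
ft_force: [0.2, -0.4, 0.3]
finger_gap: 0.65
grasp_force: 0.0
```

```bash
python3 - <<'E'
from h import *
s=read_state();print(s["t"],s["tool_pos"],s["finger_gap"],s["ft_force"])
b=imaging.get_image("scene");cv2.imwrite("pics/rel.png",cv2.resize(b[165:255,312:402],(560,560),interpolation=cv2.INTER_CUBIC)[:,:,::-1])
E
```

```text
11.8 [ 0.56003874 -0.01397555  0.12318127] 0.6500833699392612 [ 0.15893549 -0.44081253  0.28635939]
```

View pics/rel.png

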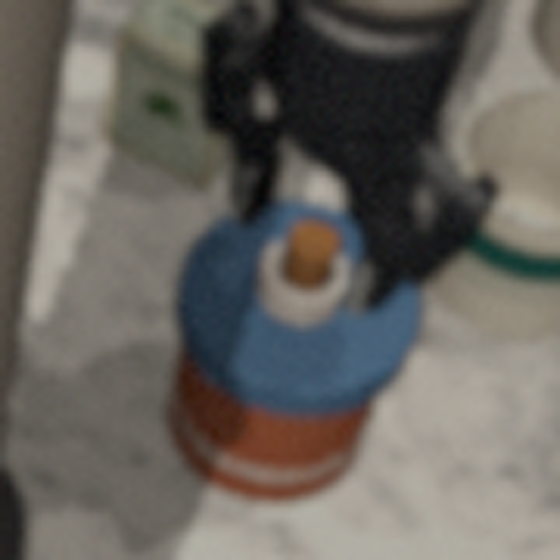

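The pair is seated on the crock, with the skirt round the rim at about (300,400) in the crop and the knob at (313,250). The fingers are open on either side of the knob. Next I descend to the collar.

>>> apply_moves([
  [[0,0,0.4],[0,0,0],0.35],
  [[0,0,0.8],[0,0,0],0.35],
  [[0,0,1.2],[0,0,0],0.35],
  [[0,0,1.5],[0,0,0],0.35],
  [[0,0,1.7],[0,0,0],0.35],
  [[0,0,1.8],[0,0,0],0.35],
  [[0,0,1.8],[0,0,0],0.35],
  [[0,0,1.8],[0,0,0],0.35],
  [[0,0,1.8],[0,0,0],0.35],
  [[0,0,1.8],[0,0,0],0.35],
])

```text
t: 12.85
tool_pos: [0.5601, -0.014, 0.1053]
eef_rot: [[-0.948, 0.317, 0.0], [0.317, 0.948, 0.0], [-0.0, 0.0, -1.0]]
ft_force: [-0.2, -0.3, 0.5]
finger_gap: 0.65
grasp_force: 0.0
```

>>> apply_moves([
  [[0,0,0],[0,0,0],0.4],
  [[0,0,0],[0,0,0],0.45],
  [[0,0,0],[0,0,0],0.5],
  [[0,0,0],[0,0,0],0.55],
  [[0,0,0],[0,0,0],0.6],
  [[0,0,0],[0,0,0],0.7],
  [[0,0,0],[0,0,0],1],
  [[0,0,0],[0,0,0],1],
  [[0,0,0],[0,0,0],1],
  [[0,0,0],[0,0,0],1],
])

```text
t: 13.85
tool_pos: [0.56, -0.0141, 0.1057]
eef_rot: [[-0.948, 0.317, 0.0], [0.317, 0.948, 0.0], [0.0, 0.0, -1.0]]
ft_force: [-2.8, -0.6, 5.5]
finger_gap: 0.402
grasp_force: 59.1
```

>>> apply_moves([
  [[0,0,-0.1],[0,0,0],1],
  [[0,0,-0.2],[0,0,0],1],
  [[0,0,-0.4],[0,0,0],1],
  [[0,0,-0.6],[0,0,0],1],
  [[0,0,-0.8],[0,0,0],1],
  [[0,0,-1.0],[0,0,0],1],
  [[0,0,-1.2],[0,0,0],1],
  [[0,0,-1.3],[0,0,0],1],
  [[0,0,-1.3],[0,0,0],1],
  [[0,0,-1.3],[0,0,0],1],
])

```text
t: 14.85
tool_pos: [0.56, -0.014, 0.1182]
eef_rot: [[-0.948, 0.317, -0.0], [0.317, 0.948, 0.0], [0.0, 0.0, -1.0]]
ft_force: [0.6, -0.5, -3.0]
finger_gap: 0.398
grasp_force: 59.9
```

```bash
python3 - <<'E'
from h import *
F=[]
for i in range(12):
    b=imaging.get_image("scene");F.append(read_state()["ft_force"][2])
print(np.mean(F),np.std(F))
cv2.imwrite("pics/up.png",cv2.resize(b[160:250,312:402],(560,560),interpolation=cv2.INTER_CUBIC)[:,:,::-1])
E
```

```text
-2.2815825221448947 0.5336575592781214
```

View pics/up.png

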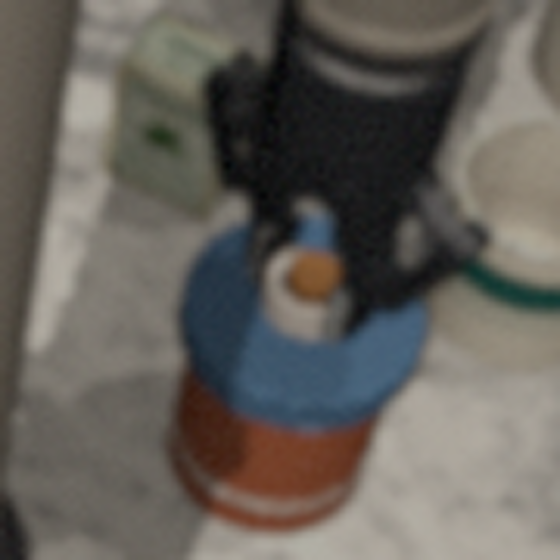

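The collar has risen relative to the knob, which now barely shows at (315,272). The load is 2.3 N, so only the cover is coming up.

>>> apply_moves([
  [[0,0,-0.4],[0,0,0],1],
  [[0,0,-0.8],[0,0,0],1],
  [[0,0,-1.3],[0,0,0],1],
  [[0,0,-1.8],[0,0,0],1],
  [[0,0,-2.3],[0,0,0],1],
  [[0,0,-2.8],[0,0,0],1],
  [[0,0,-3.3],[0,0,0],1],
  [[0,0,-3.8],[0,0,0],1],
  [[0,0,-4.3],[0,0,0],1],
  [[0,0,-4.8],[0,0,0],1],
])

```text
t: 16.45
tool_pos: [0.56, -0.014, 0.1666]
eef_rot: [[-0.948, 0.317, -0.0], [0.317, 0.948, 0.0], [0.0, 0.0, -1.0]]
ft_force: [0.1, -0.0, -3.0]
finger_gap: 0.398
grasp_force: 59.9
```

>>> apply_moves([
  [[0,0,-1],[0,0,0],1],
  [[0,0,-2],[0,0,0],1],
  [[0,0,-3],[0,0,0],1],
  [[0,0,-4],[0,0,0],1],
  [[0,0,-5],[0,0,0],1],
  [[0,0,-6],[0,0,0],1],
  [[0,0,-6.5],[0,0,0],1],
  [[0,0,-7],[0,0,0],1],
  [[0,0,-7],[0,0,0],1],
  [[0,0,-7],[0,0,0],1],
])

```text
t: 17.45
tool_pos: [0.5598, -0.014, 0.2359]
eef_rot: [[-0.948, 0.317, -0.001], [0.317, 0.948, -0.0], [0.0, -0.0, -1.0]]
ft_force: [-0.5, 0.1, -2.5]
finger_gap: 0.4
grasp_force: 60.0
```

>>> apply_moves([
  [[0,0,0],[0,0,0],1],
  [[0,0,0],[0,0,0],1],
  [[0,0,0],[0,0,0],1],
  [[0,0,0],[0,0,0],1],
  [[0,0,0],[0,0,0],1],
  [[0,0,0],[0,0,0],1],
  [[0,0,0],[0,0,0],1],
  [[0,0,0],[0,0,0],1],
  [[0,0,0],[0,0,0],1],
  [[0,0,0],[0,0,0],1],
])

```text
t: 18.45
tool_pos: [0.5601, -0.014, 0.2362]
eef_rot: [[-0.948, 0.317, 0.0], [0.317, 0.948, 0.0], [-0.0, 0.0, -1.0]]
ft_force: [0.5, 0.4, -2.6]
finger_gap: 0.397
grasp_force: 60.0
```

```bash
python3 - <<'E'
from h import *
b=imaging.get_image("scene");print(read_state()["tool_pos"])
cv2.imwrite("pics/end.png",cv2.resize(b[130:250,292:412],(560,560),interpolation=cv2.INTER_CUBIC)[:,:,::-1])
E
```

```text
[ 0.56004582 -0.0139822   0.23618533]
```

View pics/end.png

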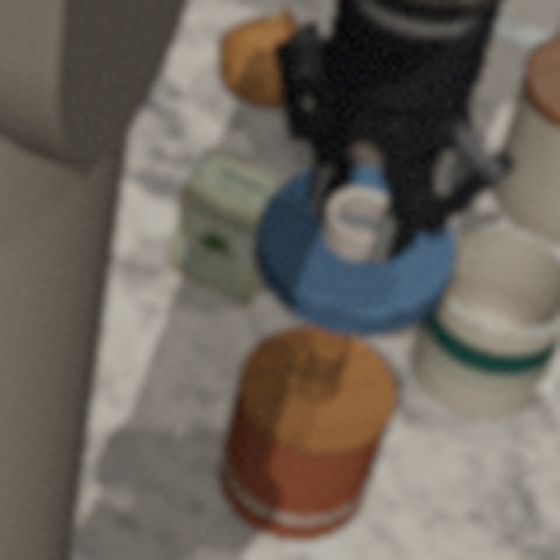

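The cover is held level at about (355,250) in the crop, well above the wooden inner lid, which sits seated in the crock at (318,390). The tea box and mug look undisturbed.

```bash
python3 -c "
from station import job;print(job.sign_off())"
```

```text
the job is handed in; nothing more can be done
None
```

The job is handed in: both lids were seated on the crock, the blue cover was lifted off alone and is held level about 21 cm above the worktop, and the inner lid is still in the crock; the sign-off returned no verdict.

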